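# Strap a turned leg into its repair cradle with a U-bolt

## Robot

A 6-joint arm with a two-finger parallel gripper is mounted at the origin on a cart in front of the work surface, level with it; the furniture and walls round the work are solid. World frame = base frame: x ahead of the robot, y to its left, z up, the work surface at z = 0. Lengths are in m, angles in rad, forces in N, time in s.
With the tool pointing down it reaches from about 0.25 to 0.725 m from the base axis. Payload 4 kg.
Tool frame: the origin (TCP) lies between the finger pads; the fingertips stand 25 mm ahead of it and the grasp point (between the pads) lies 6 mm ahead of it; z points along the fingers, y is the line along which they close (so a half turn about z gives the same grasp; the last joint's range is limited). The gripper opens to 85 mm and grips with 20 to 120 N. Pads are 22 mm wide; open, the fingers measure 114 mm over their backs; the gripper's body (76 mm by 85 mm) begins 54 mm behind the grasp point. The pads swing forward as they close: fully open they stand 13 mm farther back than shut.
Start: joints at [0, 0.241, 0.005, 1.335, 0, 1.571], TCP at [0.5, -0, 0.256] pointing down, gripper open.
Joint ranges: [-2.72, 2.72], [-1.05, 1.87], [-1.09, 1.28], [-1.99, 2.15], [-1.42, 1.44], [-3.14, 3.14]. Speed limits (rad/s): [2.79, 2.79, 3.14, 3.14, 3.14, 3.14].

## Interface

Orientations are given as a unit quaternion [x, y, z, w].
In Python, from workcell import bot gives the robot as it stands. The module is installed in compiled form; this text tells all that it offers.
- The arm moves only by the shell command python3 -m pendant 'ROWS'. ROWS is JSON, one flat list of numbers, 7 for each row, row after row: the shift along the tool's x, y, z normalised to -1 to 1, where 1 is 0.5 m, then the turn, a rotation vector about the tool's x, y, z normalised to -1 to 1, where 1 is 180 degrees, then the opening, from 0 (shut) to 1 (fully open). In form: [tx, ty, tz, ax, ay, az, fingers, tx, ty, tz, ax, ay, az, fingers, ...]. A call has exactly 10 rows; each row is the pose to reach, as a shift and turn from the pose commanded when the call began, along the tool's axes at that moment, turning the shorter way round; what a row does not reach only later rows make up. A row lasts 1/12 s, in which the tool goes at most 41.7 mm and 7.16 degrees, less where a joint would pass 70% of its speed; a pose out of reach is approached as far as the arm can. A call with a number of a shift or a turn outside -1 to 1 is refused whole. A call with a gripper value outside its range is refused whole. The fingers move at their own pace and stop on an object; the grip force is fixed at half the most. Time passes only in rows, so rows that repeat a pose let the fingers close, or fill a call up. It gives the time, the measured TCP pose, the force, the opening and the grip force at its end, in the units of the state.
- bot.get_obs(): the state, without advancing time (a new reading comes with each control period).
- bot.camera(name): name is "scene" or "side" or "wrist"; returns a dict with "pixels" (420x560x3 uint8, red, green, blue), "mtx" (3x3 intrinsics, pixels), "k1" (the pictures are not rectified: a ray, as slopes to the right and down, at radius r is drawn at 1 + k1 r^2 times it, then the intrinsics apply), "cam_to_world" (4x4, takes a point from camera to world coordinates); the wrist camera has in their place "hand_eye" (4x4, takes a point from camera to tool coordinates, whose origin is the TCP and whose axes are the flange's). Camera axes: x right, y up, looking along -z (the intrinsics and any distortion apply to the point x, -y, -z); pixel columns grow to the right and rows downward; lengths in m; the calibration is good to about 2 mm. A picture is of the moment at which its call begins: read the wrist's pose just before it. There is no depth.
- bot.job_done(): hands the job in; it is judged then, once.
The state is a dict: "clock": time; "joint_pos": joint angles; "joint_vel": joint speeds; "tau": joint torques, N m; "eef_pos": TCP position; "tool_rot": TCP orientation; "ft_force": force on the tool from outside, world axes, zero at the start; "ft_torque": the same for the moment, N m; "grip_width": finger opening in m; "grasp_force": force on a finger pad.
Only numpy, scipy, OpenCV 4.12 (cv2) and the standard library are available. Lean on these libraries where they do the work, as an engineer would, in place of code of your own. Each camera call takes 0.05 s, during which the arm holds its last target. There are 200 camera calls.

## Task

Strap the turned leg down in its cradle: take the wide U-bolt out of the rack, pass it over the leg so that both its ends go down through the two holes of the steel foot plate and its bow comes down onto the leg, and let go of it. Then push the keeper under the plate fully home so that it locks both ends. The foot plate may be bolted anywhere along its slots, so feel for the holes; keep the leg lying in its saddles and leave the narrow U-bolt and the things round about where they are.

Things in the scene. Friction and masses are not known exactly. Their poses are not given: they have to be found in the camera images.
- cradle_axis (a point): Cradle: wood bed 120 x 210 mm, 34 high, fixed, with two cork-lined V saddles (24 thick, 64 high) at y = +-80 mm, the leg lying in them. This point: over the bed's middle, on the leg's axis, 69 mm above the table; z up, y along the leg, x across. Under it, between the saddles, the bed has a pocket (to 14 mm above the table, 22 mm each way along y).
- cradle: Same axes, origin on the table. Steel foot plate on the bed: 96 (x) x 110 (y) x 6 mm, top 46 mm above the table, square to the cradle, two through holes at x = +-28 mm, round, 13.5 mm, both at one y. The plate is bolted tight with its holes anywhere from y = -12 to +12 mm: not reported, feel for them. Bolt heads 6 mm high stand 50 mm before and past them.
- keeper (a joint): Steel fork 3 mm thick under the plate, sliding along the cradle's +y: 0 back, 0.024 m home at its stop; 3 to 8 N. It fits the grooves of the U-bolt's ends only when that is right down. Push a thumb tab (either; x = +-66 mm, 18 wide, 4 thick in y, 36 to 66 mm above the table) on its -y face: the tab's middle is 40 mm short of the holes in y when back, 16 mm when home.
- wide_ubolt_bow (a point): Wide U-bolt, 10 mm round steel rod, standing ends down in one groove of the rack. Point: rod centre at the top of the bow, 67 mm above the ends; x along its width, y square to its plane. 66 mm wide, 46 between the legs. Pinch the bow across the rod (along y) with the fingertips reaching 3 to 4 mm below this point, or they meet the leg before the bow does.
- wide_ubolt: The same U-bolt; origin midway between its ends, z towards the bow. 0.12 kg. Each end tapers to 6 mm in its last 4 mm; a groove 6 mm in diameter runs round it 7.5 to 13.5 mm above the tip. Fully down, bow on the leg, its ends are 27 mm above the table (19 below the plate's top).
- wide_ubolt_end_a (a point): Tip of the wide U-bolt's leg at its own x = +28 mm.
- wide_ubolt_end_b (a point): Tip of the wide U-bolt's leg at its own x = -28 mm.
- narrow_ubolt_bow (a point): Top of the bow (rod centre) of the narrow U-bolt, same rod, in the rack's other groove 72 mm away: 61 mm high, 48 wide, 28 between the legs, too narrow for the leg. Leave it. Which groove holds which varies.
- rack: Fixed wood block, 120 (x) x 150 (y) x 40 mm high, origin under its centre; two grooves along x at y = +-36 mm, 86 long, 12.5 wide, floor 10 mm above the table: the U-bolts stand in them and may lean a little.
- leg_mid (a point): Point on the axis (y) of the turned mahogany leg lying loose in the saddles, near cradle_axis. 299 mm long; plain shank 40 mm in diameter through and between the saddles.
- turned_leg: The same leg, same point. About 0.35 kg.
- chisel: Chisel, 246 mm long, at the back of the table. Leave it.
- fret_panel: Thin fretwork strip 36 x 167 x 4 mm, at the back of the table. Leave it.
- pencil: Pencil, 166 mm long, near the front edge of the table. Leave it.
- turned_foot: Small turned wooden foot, 40 x 40 x 52 mm, at the front left. Leave it.
- brass_pull: Brass drawer pull, 35 x 32 x 22 mm, at the front right. Leave it.

How it is judged:
By the outcome, as a careful person would: the job done as asked, in the order asked, and still so for the second after the job is handed in, with the robot touching nothing.
It also fails if it takes over 64 s, if anything falls off the work surface, if the arm or the gripper's body presses on something with over 40 N, if the wrist force passes 120 N, or if a joint passes its speed limit or range.

## Working session

There is one attempt and no reset: what is moved stays moved. The work goes in short steps, Python scripts to look and compute and a shell command to move; the robot and the scene stay as the last step left them, time stands still between calls to the robot, and variables do not carry over. Pictures are saved under pics/ and viewed, at most 10 in all, crops included, and the job is handed in when it is done.

```bash
mkdir -p pics; cat > h.py <<'E'
import numpy as np, cv2
from workcell import bot
from scipy.spatial.transform import Rotation as R
def ray(c,T,u,v):
    m=c["mtx"]; a=np.array([(u-m[0][2])/m[0][0],(v-m[1][2])/m[1][1]]); s=a.copy()
    for _ in range(20): s=a/(1+c["k1"]*(s@s))
    d=np.array([s[0],-s[1],-1.0]); T=np.array(T); return T[:3,3],T[:3,:3]@d
def onz(c,T,u,v,z):
    o,d=ray(c,T,u,v); return o+d*(z-o[2])/d[2]
def proj(c,T,p):
    T=np.array(T); q=T[:3,:3].T@(np.array(p)-T[:3,3]); s=np.array([q[0],-q[1]])/-q[2]
    s=s*(1+c["k1"]*(s@s)); m=c["mtx"]; return np.array([m[0][0]*s[0]+m[0][2],m[1][1]*s[1]+m[1][2]])
def tri(o1,d1,o2,d2):
    A=np.stack([d1,-d2],1); t=np.linalg.lstsq(A,o2-o1,rcond=None)[0]
    p,q=o1+d1*t[0],o2+d2*t[1]; return (p+q)/2,np.linalg.norm(p-q)
def wristT(o,c):
    T=np.eye(4); T[:3,:3]=R.from_quat(o["tool_rot"]).as_matrix(); T[:3,3]=o["eef_pos"]; return T@np.array(c["hand_eye"])
def snap(name,fn):
    o=bot.get_obs(); c=bot.camera(name); 
    T=wristT(o,c) if name=="wrist" else np.array(c["cam_to_world"])
    cv2.imwrite("pics/"+fn+".png",c["pixels"][:,:,::-1]); import pickle; pickle.dump((c,T,o),open("pics/"+fn+".pkl","wb")); return c,T,o
def load(fn):
    import pickle; return pickle.load(open("pics/"+fn+".pkl","rb"))
E
python3 - <<'E'
from h import *
for n in("scene","side","wrist"):
    c,T,o=snap(n,n+"0"); print(n,np.round(T,3).tolist(),c["mtx"],c["k1"])
print(o)
a=[cv2.imread(f"pics/{n}0.png") for n in("scene","side")]
cv2.imwrite("pics/both.png",cv2.resize(np.vstack(a),None,fx=.714,fy=.714))
E
```

```text
scene [[-0.831, 0.429, -0.354, 0.205], [-0.557, -0.626, 0.546, 0.464], [0.013, 0.651, 0.759, 0.717], [0.0, 0.0, 0.0, 1.0]] [[411.0081081    0.         277.22924712]
 [  0.         411.0081081  207.46898342]
 [  0.           0.           1.        ]] -0.01797766965475083
side [[0.639, -0.628, 0.445, 0.97], [0.769, 0.518, -0.374, -0.393], [0.005, 0.581, 0.814, 0.912], [0.0, 0.0, 0.0, 1.0]] [[433.11274576   0.         282.18850889]
 [  0.         433.11274576 217.92725242]
 [  0.           0.           1.        ]] -0.10614754750438703
wrist [[1.0, -0.001, 0.003, 0.5], [0.0, 0.955, 0.296, 0.075], [-0.003, -0.296, 0.955, 0.373], [0.0, 0.0, 0.0, 1.0]] [[297.27760637   0.         274.58218348]
 [  0.         297.27760637 212.53492103]
 [  0.           0.           1.        ]] -0.05878864917403726
{'clock': 0.1, 'joint_pos': array([1.60541359e-05, 2.41355932e-01, 3.86681665e-03, 1.33522156e+00,
       2.35851851e-05, 1.57077344e+00]), 'joint_vel': array([-3.94067074e-06, -1.59679855e-03,  4.69182149e-03, -2.24456761e-03,
        1.43206201e-03, -1.64528193e-03]), 'tau': array([-3.57412864e-04, -3.73140085e+01,  2.53010201e+01,  1.07858295e-02,
        2.43542411e-05, -2.54672034e-05]), 'eef_pos': array([4.99477048e-01, 1.45871465e-05, 2.55495815e-01]), 'tool_rot': array([ 7.07092697e-01,  7.07120217e-01, -6.68483474e-04, -6.85165337e-04]), 'ft_force': array([-0.49595143, -1.19346257, -0.4967248 ]), 'ft_torque': array([-0.02687573,  0.05356659, -0.01402033]), 'grasp_force': 0.0, 'grip_width': 0.0853543135650407}
```

View pics/scene0.png

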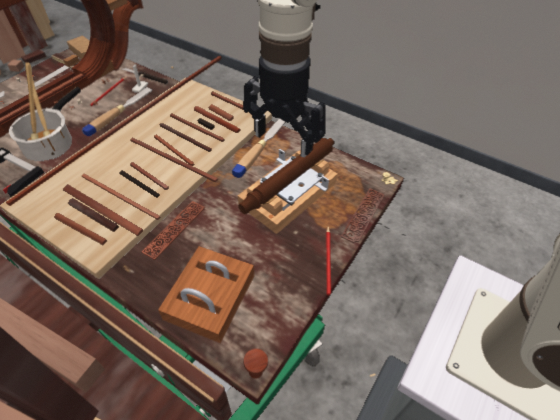

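View pics/side0.png

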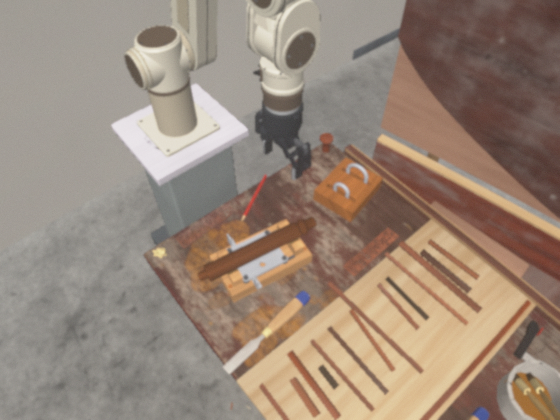

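Scene: rack at about (208,290) with bows at (215,268) and (198,298); cradle at (288,185). Side: rack (347,188), cradle (262,258). Rough localisation next.

```bash
python3 - <<'E'
from h import *
S=load("scene0");D=load("side0")
for n,s,z in(("rack",(208,290),.04),("bowA",(198,293),.07),("bowB",(216,264),.07),("leg end1",(247,202),.069),("leg end2",(331,147),.069)): print(n,onz(S[0],S[1],*s,z))
for n,s,z in(("rack",(347,190),.04),("bowA",(342,186),.07),("bowB",(357,168),.07),("leg end1",(312,226),.069),("leg end2",(204,270),.069)): print(n,onz(D[0],D[1],*s,z))
E
```

```text
rack [0.51425259 0.21714514 0.04      ]
bowA [0.51119274 0.24255136 0.07      ]
bowB [0.52330062 0.17811648 0.07      ]
leg end1 [0.56765589 0.02215451 0.069     ]
leg end2 [ 0.5068717  -0.23117637  0.069     ]
rack [0.53248575 0.194713   0.04      ]
bowA [0.53018468 0.17387947 0.07      ]
bowB [0.51131799 0.247421   0.07      ]
leg end1 [0.5725355  0.03363686 0.069     ]
leg end2 [ 0.50862503 -0.22927754  0.069     ]
```

View pics/wrist0.png

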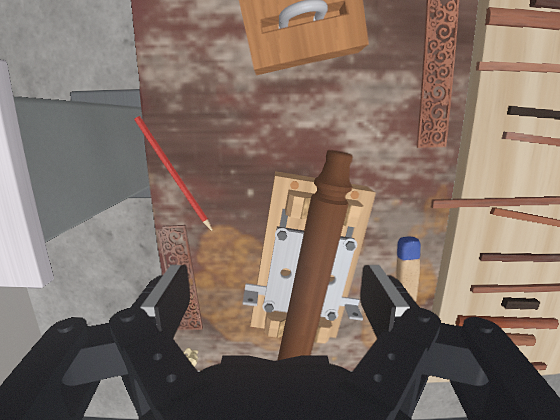

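Wrist view: cradle with plate, left hole visible at (286,272), bolts (281,236),(349,246),(268,308),(332,316), tabs at (250,295),(350,308), lower U-bolt bow at (303,12). Cradle +y is about world +y. Go to look over the rack.

```bash
python3 -m pendant '[0.06,0.006,0,0,0,0,1, 0.12,0.012,0,0,0,0,1, 0.18,0.02,0,0,0,0,1, 0.23,0.03,0,0,0,0,1, 0.26,0.03,0,0,0,0,1, 0.26,0.03,0,0,0,0,1, 0.26,0.03,0,0,0,0,1, 0.26,0.03,0,0,0,0,1, 0.26,0.03,0,0,0,0,1, 0.26,0.03,0,0,0,0,1]'
python3 - <<'E'
from h import *
c,T,o=snap("wrist","wrist1"); print(o["eef_pos"],o["ft_force"])
E
```

```text
clock: 0.98
eef_pos: [0.515, 0.129, 0.2564]
tool_rot: [0.708, 0.707, -0.0, 0.0]
ft_force: [-0.5, -0.2, 0.2]
grip_width: 0.0854
grasp_force: 0.0
[0.5149628  0.12901193 0.25635982] [-0.50975188 -0.15260209  0.17580831]
```

View pics/wrist1.png

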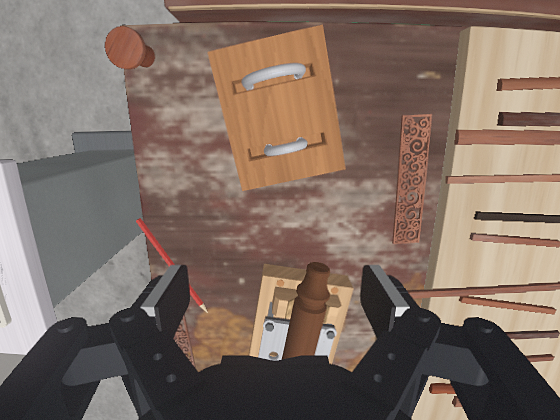

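Rack in wrist1: wide bow at (274,73), narrow at (286,146); rack corners near (209,52),(322,26),(345,168),(245,190). Zoom crops plus masks.

```bash
python3 - <<'E'
from h import *
out=[]
for fn,(x0,y0,x1,y1),wid in(("wrist1",(195,15,355,195),(225,50,325,105)),("scene0",(155,240,260,340),(175,283,222,315)),("side0",(310,150,390,225),(340,155,378,186))):
    im=cv2.imread(f"pics/{fn}.png"); hsv=cv2.cvtColor(im,cv2.COLOR_BGR2HSV)
    m=((hsv[:,:,1]<70)&(hsv[:,:,2]>95)).astype(np.uint8)*255
    k=np.zeros_like(m); a=wid; k[a[1]:a[3],a[0]:a[2]]=m[a[1]:a[3],a[0]:a[2]]
    cs=cv2.findContours(k,0,2)[0]; b=max(cs,key=cv2.contourArea)
    r=cv2.minAreaRect(b); print(fn,cv2.boundingRect(b),r)
    v=im.copy(); cv2.drawContours(v,[b],-1,(0,0,255),1)
    for q in (im,v): out.append(cv2.resize(q[y0:y1,x0:x1],(266,290),interpolation=cv2.INTER_CUBIC))
cv2.imwrite("pics/crop1.png",np.vstack([np.hstack(out[0::2]),np.hstack(out[1::2])]))
E
```

```text
wrist1 (242, 63, 64, 28) ((273.34283447265625, 74.80845642089844), (18.217252731323242, 65.20092010498047), 77.19573211669922)
scene0 (181, 288, 35, 26) ((199.2413787841797, 298.89654541015625), (39.738800048828125, 14.484235763549805), 21.801406860351562)
side0 (346, 162, 22, 21) ((358.5088806152344, 170.8175048828125), (24.785429000854492, 14.10862922668457), 29.357755661010742)
```

View pics/crop1.png

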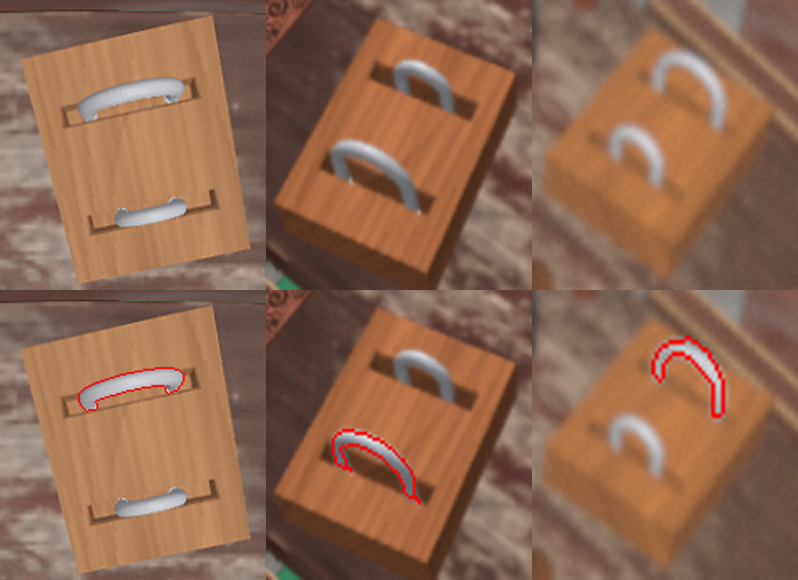

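Crop shows the wide bow cleanly segmented in all three views (rod band centre near wrist (274,71)). Compute pose from masks.

```bash
python3 - <<'E'
from h import *
def mask(fn,a):
    im=cv2.imread(f"pics/{fn}.png"); hsv=cv2.cvtColor(im,cv2.COLOR_BGR2HSV)
    m=((hsv[:,:,1]<70)&(hsv[:,:,2]>95)).astype(np.uint8); k=np.zeros_like(m); k[a[1]:a[3],a[0]:a[2]]=m[a[1]:a[3],a[0]:a[2]]
    n,l,s,_=cv2.connectedComponentsWithStats(k); return l==1+np.argmax(s[1:,4])
W=load("wrist1");S=load("scene0");D=load("side0")
m=mask("wrist1",(225,50,325,105)); ys,xs=np.nonzero(m)
c,T=W[:2]
P=np.array([onz(c,T,x,y,.05)[:2] for x,y in zip(xs,ys)])
# rack top: brown-orange block
im=cv2.imread("pics/wrist1.png"); hsv=cv2.cvtColor(im,cv2.COLOR_BGR2HSV)
k=((hsv[:,:,0]>6)&(hsv[:,:,0]<20)&(hsv[:,:,1]>90)&(hsv[:,:,2]>110)).astype(np.uint8); q=np.zeros_like(k); q[20:200,195:360]=k[20:200,195:360]
q=cv2.morphologyEx(q,cv2.MORPH_OPEN,np.ones((5,5)))
b=max(cv2.findContours(q,0,2)[0],key=cv2.contourArea); r=cv2.boxPoints(cv2.minAreaRect(b)); print("box",r.tolist())
Q=np.array([onz(c,T,u,v,.04)[:2] for u,v in r]); print("rack c",Q.mean(0)); e=np.diff(np.vstack([Q,Q[:1]]),axis=0); print(np.linalg.norm(e,axis=1),np.degrees(np.arctan2(e[:,1],e[:,0])))
i=np.argmin(abs((np.degrees(np.arctan2(e[:,1],e[:,0]))+90)%180-90)); a=np.arctan2(*e[i][::-1]); a=(a+np.pi/2)%np.pi-np.pi/2
ux=np.array([np.cos(a),np.sin(a)]);uy=np.array([-ux[1],ux[0]])
s=P@ux; print("width",np.ptp(s),"yaw",np.degrees(a)); mid=(s.max()+s.min())/2
# band centre at middle columns
cols=[]
for x in range(266,282):
    y=ys[xs==x]; cols.append((x,(y.min()+y.max())/2,y.max()-y.min()+1))
cols=np.array(cols); print(cols.mean(0))
Z=np.array([onz(c,T,x,y,.077)[:2] for x,y,_ in cols]); print("bow .077",Z.mean(0),"in rack",(Z.mean(0)-Q.mean(0))@ux,(Z.mean(0)-Q.mean(0))@uy,"mid along x",mid-Q.mean(0)@ux)
bow=Q.mean(0)+ux*(mid-Q.mean(0)@ux)+uy*((Z.mean(0)-Q.mean(0))@uy); print("bow",bow)
for n,F in(("scene",S),("side",D)): print(n,proj(F[0],F[1],[*bow,.077]),proj(F[0],F[1],[*bow,.082]))
g=Q.mean(0)+uy*.036; print("groove centre",g)
E
```

```text
box [[206.44097900390625, 47.96757507324219], [322.3216552734375, 23.753692626953125], [352.42242431640625, 167.80726623535156], [236.541748046875, 192.02114868164062]]
rack c [0.52008245 0.21380192]
[0.11960608 0.15081904 0.13450951 0.15349587] [  10.6473272   -74.76444392 -168.01734307   99.60126293]
width 0.06543598573633169 yaw 10.647327201768068
[273.5     71.4375  12.    ]
bow .077 [0.51364108 0.24836469] in rack 5.5450704490617175e-05 0.03515783544682197 mid along x -0.00024040122908430828
bow [0.51335032 0.24831003]
scene [194.32380709 292.83969952] [193.91457366 291.41606815]
side [358.17754232 166.48233112] [358.45534596 165.18077136]
groove centre [0.51343098 0.24918211]
```

```bash
python3 -m pendant '[0.06,-0.003,0.05,0,0,-0.039,1, 0.12,-0.003,0.1,0,0,-0.079,1, 0.18,-0.003,0.15,0,0,-0.119,1, 0.22,-0.003,0.172,0,0,-0.158,1, 0.239,-0.003,0.172,0,0,-0.198,1, 0.239,-0.003,0.172,0,0,-0.238,0.6, 0.239,-0.003,0.172,0,0,-0.277,0.6, 0.239,-0.003,0.172,0,0,-0.317,0.5, 0.239,-0.003,0.172,0,0,-0.357,0.5, 0.239,-0.003,0.172,0,0,-0.396,0.5]'
python3 -c "
from h import *
o=bot.get_obs();print(o['joint_pos'],R.from_quat(o['tool_rot']).as_matrix().round(3).tolist())"
```

```text
clock: 1.87
eef_pos: [0.5137, 0.2489, 0.1703]
tool_rot: [0.16, 0.987, -0.0, 0.0]
ft_force: [-0.1, -0.8, 0.7]
grip_width: 0.0425
grasp_force: 0.0
[ 4.51206884e-01  4.28388912e-01  4.44952396e-02  1.18691248e+00
 -4.49006929e-05  7.72733591e-01] [[-0.949, 0.316, 0.0], [0.316, 0.949, -0.0], [-0.0, -0.0, -1.0]]
```

```bash
python3 -m pendant '[0,0,0,0,0,-0.039,0.5, 0,0,0,0,0,-0.079,0.5, 0,0,0,0,0,-0.119,0.45, 0,0,0,0,0,-0.158,0.4, 0,0,0.04,0,0,-0.165,0.35, 0,0,0.08,0,0,-0.165,0.35, 0,0,0.11,0,0,-0.165,0.35, 0,0,0.135,0,0,-0.165,0.35, 0,0,0.143,0,0,-0.165,0.35, 0,0,0.143,0,0,-0.165,0.35]' && python3 -m pendant '[0,0,0,0,0,0,0.3, 0,0,0,0,0,0,0.2, 0,0,0,0,0,0,0.1, 0,0,0,0,0,0,0, 0,0,0,0,0,0,0, 0,0,0,0,0,0,0, 0,0,0,0,0,0,0, 0,0,0,0,0,0,0, 0,0,0,0,0,0,0, 0,0,0,0,0,0,0]'
```

```text
clock: 2.7
eef_pos: [0.5128, 0.2485, 0.0976]
tool_rot: [-0.095, 0.995, -0.001, -0.001]
ft_force: [0.7, -0.3, 0.1]
grip_width: 0.0298
grasp_force: 0.0
clock: 3.53
eef_pos: [0.5144, 0.2499, 0.1002]
tool_rot: [-0.096, 0.995, 0.0, 0.001]
ft_force: [-0.3, -0.4, 6.8]
grip_width: 0.007
grasp_force: 59.1
```

```bash
python3 - <<'E'
from h import *
# cradle pose from wrist0: bolts, leg edges
c,T,o=load("wrist0"); im=cv2.imread("pics/wrist0.png")
cv2.imwrite("pics/cr.png",cv2.resize(im[165:345,230:385],None,fx=3.3,fy=3.3,interpolation=cv2.INTER_CUBIC))
E
```

```text
(no output)
```

View pics/cr.png

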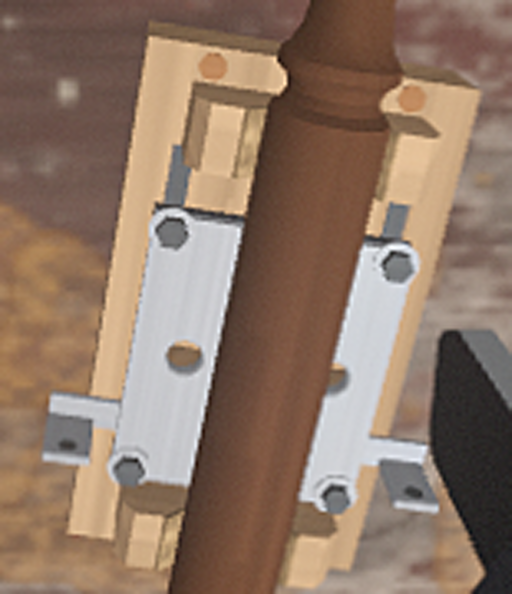

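Crop shows both holes at (184,357) and (332,377) in crop px (x3.3, offset 230,165), bolts, tabs, keeper back. The grip reads 7 mm on a 10 mm rod with +6.8 N upward: probably pinched too high. Reopen, 3 mm lower, close again.

```bash
python3 -m pendant '[0,0,0,0,0,0,0.3, 0,0,0,0,0,0,0.3, 0,0,0,0,0,0,0.3, 0,0,0.003,0,0,0,0.3, 0,0,0.006,0,0,0,0.3, 0,0,0.006,0,0,0,0.25, 0,0,0.006,0,0,0,0, 0,0,0.006,0,0,0,0, 0,0,0.006,0,0,0,0, 0,0,0.006,0,0,0,0]'
python3 - <<'E'
from h import *
o=bot.get_obs();print(o['eef_pos'],o['ft_force'],o['grip_width'])
c,T,o=snap("scene","scene2"); im=cv2.imread("pics/scene2.png"); c,T,o=snap("wrist","wrist2"); w=cv2.imread("pics/wrist2.png")
cv2.imwrite("pics/g.png",np.hstack([cv2.resize(im[215:335,145:255],None,fx=3.6,fy=3.6,interpolation=cv2.INTER_CUBIC),cv2.resize(w[240:390,160:390],(400,432))]))
E
```

```text
clock: 4.37
eef_pos: [0.5134, 0.2495, 0.0956]
tool_rot: [-0.096, 0.995, -0.0, -0.0]
ft_force: [0.4, 0.3, -1.4]
grip_width: 0.0074
grasp_force: 58.5
[0.51341397 0.24945686 0.09563974] [ 0.39257938  0.27323929 -1.41612649] 0.0074198119624126445
```

View pics/g.png

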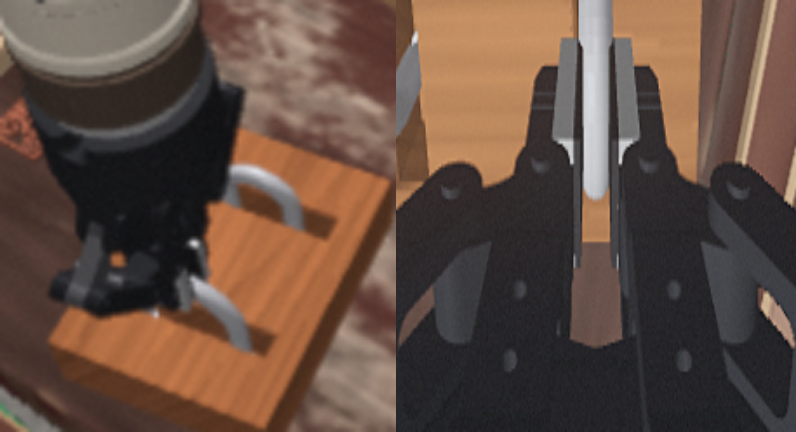

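Wrist view shows the rod held squarely between the pads, force nil. Work out the cradle pose from wrist0.

```bash
cat > cr.py <<'E'
from h import *
def report(c,T,bolts,holes):
    B=np.array([onz(c,T,u,v,.052)[:2] for u,v in bolts]) # TL(-x,+y) TR BL BR
    ang=[np.arctan2(*(B[i]-B[j])[::-1]) for i,j in((0,2),(1,3))]+[np.arctan2(*(B[i]-B[j])[::-1])+np.pi/2 for i,j in((1,0),(3,2))]
    print("yaws",np.degrees(ang)-90,"lens",[np.linalg.norm(B[i]-B[j]).round(4) for i,j in((0,2),(1,3),(1,0),(3,2))])
    y=np.mean(ang)-np.pi/2; print("yaw",np.degrees(y),"mid(hole centre)",B.mean(0))
    H=np.array([onz(c,T,u,v,.046)[:2] for u,v in holes]); print("holes",H.tolist())
    for h in H: print(R.from_euler("z",-y).as_matrix()[:2,:2]@(h-B.mean(0)))
    return y,B.mean(0)
E
python3 - <<'E'
from cr import *
c,T,o=load("wrist0"); f=lambda l:[(230+x/3.3,165+y/3.3) for x,y in l]
report(c,T,f([(172,229),(398,264),(129,467),(333,494)]),f([(184,357),(330,377)]))
print(R.from_quat(bot.get_obs()["tool_rot"]).as_matrix().round(3).tolist())
E
```

```text
yaws [ -9.0990395  -10.15839744  -9.40430096  -8.93089277] lens [np.float64(0.0988), np.float64(0.0981), np.float64(0.0816), np.float64(0.0797)]
yaw -9.398157666328359 mid(hole centre) [ 0.5392702 -0.105744 ]
holes [[0.5123017339765917, -0.10410457422880193], [0.567364551831814, -0.11261814374036219]]
[-0.02687419 -0.00278637]
[ 0.02883976 -0.00219423]
[[-0.982, -0.19, -0.0], [-0.19, 0.982, -0.0], [0.0, -0.0, -1.0]]
```

```bash
python3 -m pendant '[0,0,-0.01,0,0,0,0, 0,0,-0.03,0,0,0,0, 0,0,-0.06,0,0,0,0, 0,0,-0.1,0,0,0,0, 0,0,-0.15,0,0,0,0, 0,0,-0.2,0,0,0,0, 0,0,-0.25,0,0,0,0, 0,0,-0.28,0,0,0,0, 0,0,-0.29,0,0,0,0, 0,0,-0.29,0,0,0,0]' && python3 -m pendant '[-0.004,-0.07,0,0,0,0.013,0, -0.008,-0.15,0,0,0,0.026,0, -0.012,-0.23,0,0,0,0.04,0, -0.016,-0.31,0,0,0,0.06,0, -0.02,-0.39,0,0,0,0.08,0, -0.024,-0.47,0,0,0,0.1,0, -0.028,-0.55,0,0,0,0.115,0, -0.032,-0.63,0,0,0,0.117,0, -0.036,-0.7,0,0,0,0.117,0, -0.036,-0.729,0,0,0,0.117,0]' && python3 -m pendant '[0,0,0,0,0,0,0, 0,0,0,0,0,0,0, 0,0,0,0,0,0,0, 0,0,0,0,0,0,0, 0,0,0,0,0,0,0, 0,0,0,0,0,0,0, 0,0,0,0,0,0,0, 0,0,0,0,0,0,0, 0,0,0,0,0,0,0, 0,0,0,0,0,0,0]'
python3 - <<'E'
from h import *
for n in("wrist","scene","side"): c,T,o=snap(n,n+"3")
print(o["eef_pos"],R.from_quat(o["tool_rot"]).as_matrix().round(3).tolist(),o["joint_pos"])
w=cv2.imread("pics/wrist3.png"); cv2.imwrite("pics/w3.png",cv2.resize(w,(800,600),interpolation=cv2.INTER_CUBIC))
E
```

```text
clock: 5.3
eef_pos: [0.5144, 0.2499, 0.2433]
tool_rot: [-0.096, 0.995, 0.001, 0.002]
ft_force: [-0.9, -0.3, -0.8]
grip_width: 0.0076
grasp_force: 58.6
clock: 6.13
eef_pos: [0.6004, -0.1096, 0.2386]
tool_rot: [0.09, 0.996, -0.001, -0.001]
ft_force: [0.4, 0.2, -1.3]
grip_width: 0.0073
grasp_force: 58.8
clock: 6.97
eef_pos: [0.6006, -0.1048, 0.2409]
tool_rot: [0.088, 0.996, -0.0, 0.0]
ft_force: [0.2, 0.6, -1.7]
grip_width: 0.0075
grasp_force: 58.8
[ 0.60057264 -0.1049041   0.24082091] [[-0.985, 0.175, 0.0], [0.175, 0.985, 0.0], [0.0, 0.0, -1.0]] [-1.72933767e-01  4.68668503e-01  2.94137216e-01  1.39626572e+00
  1.08481262e-05  3.03889847e-03]
```

View pics/w3.png

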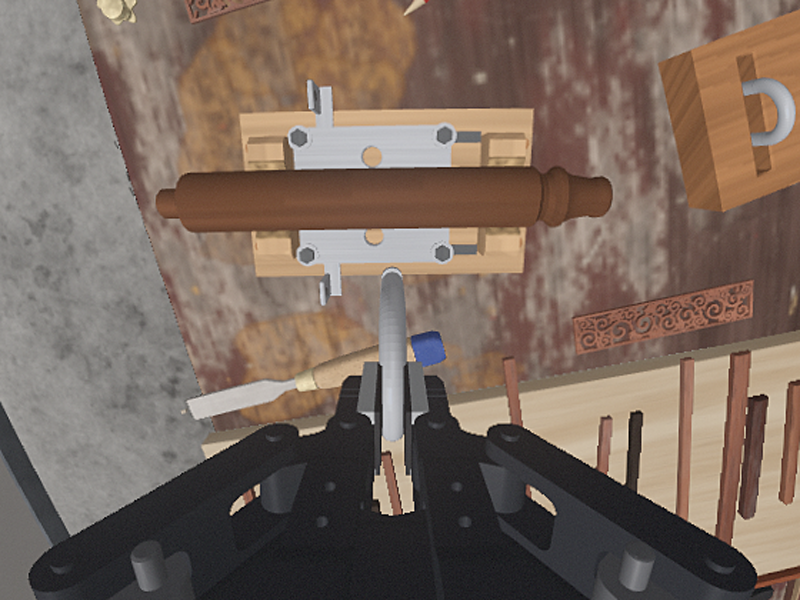

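Wrist3 (800-px scale): holes (371,156),(373,237); bolts (299,138),(445,135),(308,254),(443,253); U-bolt edge-on at column ~392. Compute hole positions and U-bolt alignment in this view.

```bash
python3 - <<'E'
from cr import *
c,T,o=load("wrist3"); im=cv2.imread("pics/wrist3.png"); hsv=cv2.cvtColor(im,cv2.COLOR_BGR2HSV)
f=lambda l:[(x*.7,y*.7) for x,y in l]
hol=[]
for u,v in f([(371,156),(373,237)]):
    u,v=int(u),int(v); b=10; h=hsv[v-b:v+b,u-b:u+b]; m=((h[:,:,1]>60)&(h[:,:,0]<25)&(h[:,:,2]>120)).astype(np.uint8)
    n,l,s,ce=cv2.connectedComponentsWithStats(m); i=l[b,b]; print("hole px",s[i],ce[i]+[u-b,v-b]); hol.append(ce[i]+[u-b,v-b])
y,mid=report(c,T,f([(445,135),(443,253),(299,138),(308,254)]),hol)
# leg edges: columns 230..330
L=[]
for x in range(200,350,5):
    col=hsv[90:190,x]; k=np.nonzero((col[:,2]<150)&(col[:,1]>120)&(col[:,0]<15))[0]+90; L.append((x,k.min(),k.max()))
L=np.array(L,float); pt=np.polyfit(L[:,0],L[:,1],1); pb=np.polyfit(L[:,0],L[:,2],1); print(pt,pb)
cen=[onz(c,T,x,(np.polyval(pt,x)+np.polyval(pb,x))/2,.069)[:2] for x in(200,345)]; print("leg axis",cen,"yaw",np.degrees(np.arctan2(*(cen[1]-cen[0])[::-1]))-90)
# rod in gripper
W=np.eye(4);W[:3,:3]=R.from_quat(o["tool_rot"]).as_matrix();W[:3,3]=o["eef_pos"]
for p in([0,0,.0186],[.03,0,.045],[.033,0,.06]): print(p,proj(c,T,(W@[*p,1])[:3])/.7)
mm=(hsv[:,:,1]<40)&(hsv[:,:,2]>110)
for r in (200,215,230,245,255,290,300): 
    k=np.nonzero(mm[r,255:290])[0]+255; print(r/.7,k.min()/.7,(k.max()+1)/.7) if len(k) else 0
E
```

```text
hole px [  5   4  13  13 137] [260.12408759 109.2189781 ]
hole px [  5   5  12  11 113] [261.48672566 164.63716814]
yaws [-9.07095004 -9.66097126 -9.21322801 -8.66902918] lens [np.float64(0.0992), np.float64(0.0985), np.float64(0.081), np.float64(0.08)]
yaw -9.153544621302004 mid(hole centre) [ 0.53944019 -0.10764843]
holes [[0.5120305121425197, -0.10418252808750073], [0.5667308181556351, -0.11316302649248625]]
[-0.02761199 -0.00093859]
[ 0.02782037 -0.00110296]
[-3.07007786e-02  1.30699296e+02] [-1.57063404e-02  1.63113311e+02]
leg axis [array([ 0.53232753, -0.16540612]), array([ 0.55339486, -0.02883774])] yaw -8.769440723031678
[0, 0, 0.0186] [393.39899427 393.50820553]
[0.03, 0, 0.045] [393.3199082  292.99085165]
[0.033, 0, 0.06] [393.25473188 276.76256467]
285.7142857142857 372.8571428571429 404.28571428571433
307.14285714285717 378.5714285714286 404.28571428571433
328.5714285714286 378.5714285714286 407.14285714285717
350.0 378.5714285714286 414.28571428571433
364.28571428571433 374.28571428571433 410.0
414.28571428571433 365.7142857142857 414.28571428571433
428.5714285714286 382.8571428571429 402.8571428571429
```

```bash
python3 - <<'E'
from h import *
for n in("scene3","side3"):
    c,T,o=load(n); hsv=cv2.cvtColor(cv2.imread(f"pics/{n}.png"),cv2.COLOR_BGR2HSV)
    W=np.eye(4);W[:3,:3]=R.from_quat(o["tool_rot"]).as_matrix();W[:3,3]=o["eef_pos"]
    m=(hsv[:,:,1]<60)&(hsv[:,:,2]>90)
    for s in(1,-1):
        p=[proj(c,T,(W@[s*.028,0,h,1])[:3]) for h in(.05,.06,.07,.08,.0856)]
        print(n,s)
        for q in p:
            r=int(round(q[1])); k=np.nonzero(m[r,int(q[0])-12:int(q[0])+13])[0]+int(q[0])-12
            print(np.round(q,1), (k.min(),k.max(),len(k)) if len(k) else None)
        u=int(round(p[-1][0])); v=int(round(p[-1][1])); print("col below:",m[v-8:v+8,u-6:u+7].astype(int).sum(1))
E
```

```text
scene3 1
[278.  124.3] (np.int64(273), np.int64(290), 18)
[278.  128.3] (np.int64(270), np.int64(289), 12)
[277.9 132.1] (np.int64(267), np.int64(280), 14)
[277.8 135.8] (np.int64(265), np.int64(280), 12)
[277.8 137.9] (np.int64(265), np.int64(270), 6)
col below: [9 9 9 9 8 7 5 3 0 0 0 0 0 0 0 0]
scene3 -1
[258.8 112.6] (np.int64(258), np.int64(261), 4)
[258.9 116.5] (np.int64(258), np.int64(261), 4)
[259.  120.3] (np.int64(258), np.int64(270), 5)
[259.1 124. ] (np.int64(257), np.int64(261), 5)
[259.1 126.1] (np.int64(259), np.int64(271), 3)
col below: [4 4 4 3 4 5 5 4 2 0 0 0 0 0 0 0]
side3 1
[266.5 226.8] (np.int64(259), np.int64(278), 10)
[266.6 229.5] (np.int64(264), np.int64(278), 12)
[266.8 232.3] (np.int64(262), np.int64(278), 17)
[266.9 234.9] (np.int64(256), np.int64(278), 20)
[266.9 236.4] (np.int64(254), np.int64(278), 21)
col below: [ 5  5  7  9 12 13 13 10  9  8  1  0  0  0  0  0]
side3 -1
[280.2 247.4] (np.int64(277), np.int64(282), 6)
[280.2 250.1] (np.int64(272), np.int64(282), 11)
[280.2 252.7] (np.int64(268), np.int64(282), 15)
[280.2 255.2] (np.int64(268), np.int64(284), 17)
[280.2 256.7] (np.int64(268), np.int64(292), 24)
col below: [ 9  9  9  9  9 10 11 13 13 13 13 13 13 12 10  7]
```

```bash
python3 -m pendant '[0.03,-0.007,0,0,0,-0.005,0, 0.07,-0.016,0.02,0,0,-0.005,0, 0.1,-0.023,0.05,0,0,-0.005,0, 0.1196,-0.028,0.08,0,0,-0.005,0, 0.1196,-0.028,0.11,0,0,-0.005,0, 0.1196,-0.028,0.112,0,0,-0.005,0, 0.1196,-0.028,0.112,0,0,-0.005,0, 0.1196,-0.028,0.112,0,0,-0.005,0, 0.1196,-0.028,0.112,0,0,-0.005,0, 0.1196,-0.028,0.112,0,0,-0.005,0]'
python3 - <<'E'
from h import *
o=bot.get_obs();print(o["eef_pos"],R.from_quat(o["tool_rot"]).as_euler("xyz",degrees=True),o["ft_force"])
snap("wrist","wrist4")
E
python3 -m pendant '[0,0,0.006,0,0,0,0, 0,0,0.014,0,0,0,0, 0,0,0.022,0,0,0,0, 0,0,0.03,0,0,0,0, 0,0,0.04,0,0,0,0, 0,0,0.05,0,0,0,0, 0,0,0.06,0,0,0,0, 0,0,0.07,0,0,0,0, 0,0,0.08,0,0,0,0, 0,0,0.086,0,0,0,0]'
```

```text
clock: 7.95
eef_pos: [0.5403, -0.1083, 0.1859]
tool_rot: [0.08, 0.997, -0.0, 0.001]
ft_force: [0.2, 0.2, -0.4]
grip_width: 0.0074
grasp_force: 58.8
[ 0.54030681 -0.10833873  0.18585409] [-1.79994396e+02  1.25229746e-01  1.70828881e+02] [ 0.24487049  0.15056357 -0.44394571]
clock: 8.83
eef_pos: [0.5389, -0.1081, 0.1409]
tool_rot: [0.08, 0.997, 0.0, -0.001]
ft_force: [0.0, 0.6, -1.2]
grip_width: 0.0073
grasp_force: 58.8
```

```bash
python3 -m pendant '[0,0,0.004,0,0,0,0, 0,0,0.008,0,0,0,0, 0,0,0.011,0,0,0,0, 0,0,0.014,0,0,0,0, 0,0,0.017,0,0,0,0, 0,0,0.02,0,0,0,0, 0,0,0.023,0,0,0,0, 0,0,0.025,0,0,0,0, 0,0,0.026,0,0,0,0, 0,0,0.026,0,0,0,0]'
python3 -c "
from h import *
o=bot.get_obs();print(o['eef_pos'],o['ft_force'],o['ft_torque'])"
```

```text
clock: 9.67
eef_pos: [0.5392, -0.1082, 0.1287]
tool_rot: [0.08, 0.997, 0.0, -0.0]
ft_force: [-0.0, -0.1, -1.3]
grip_width: 0.0074
grasp_force: 58.8
[ 0.53920877 -0.10820811  0.12868479] [-0.03566741 -0.10327734 -1.32722472] [ 0.00996127 -0.02764896  0.0429081 ]
```

```bash
python3 -m pendant '[0,0,0.003,0,0,0,0, 0,0,0.006,0,0,0,0, 0,0,0.009,0,0,0,0, 0,0,0.012,0,0,0,0, 0,0,0.015,0,0,0,0, 0,0,0.018,0,0,0,0, 0,0,0.021,0,0,0,0, 0,0,0.024,0,0,0,0, 0,0,0.026,0,0,0,0, 0,0,0.026,0,0,0,0]'
python3 -c "
from h import *
o=bot.get_obs();print(o['eef_pos'],o['ft_force'],o['ft_torque'])"
```

```text
clock: 10.5
eef_pos: [0.5391, -0.1082, 0.1155]
tool_rot: [0.08, 0.997, 0.0, -0.0]
ft_force: [-0.6, 0.6, -1.5]
grip_width: 0.0073
grasp_force: 58.8
[ 0.53910432 -0.10817295  0.11551001] [-0.59992802  0.5665993  -1.50930098] [-0.02705871  0.03102785  0.02633911]
```

```bash
python3 -m pendant '[0,0,0.003,0,0,0,0, 0,0,0.003,0,0,0,0.1, 0,0,0.003,0,0,0,0.2, 0,0,0.003,0,0,0,0.3, 0,0,0.003,0,0,0,0.3, 0,0,0,0,0,0,0.3, 0,0,-0.02,0,0,0,0.3, 0,0,-0.05,0,0,0,0.3, 0,0,-0.07,0,0,0,0.2, 0,0,-0.07,0,0,0,0]' && python3 -m pendant '[0,0,0,0,0,0,0, 0,0,0.01,0,0,0,0, 0,0,0.02,0,0,0,0, 0,0,0.03,0,0,0,0, 0,0,0.036,0,0,0,0, 0,0,0.04,0,0,0,0, 0,0,0.044,0,0,0,0, 0,0,0.047,0,0,0,0, 0,0,0.05,0,0,0,0, 0,0,0.05,0,0,0,0]'
```

```text
clock: 11.33
eef_pos: [0.5412, -0.1086, 0.154]
tool_rot: [0.08, 0.997, -0.0, 0.003]
ft_force: [0.3, -0.2, 0.3]
grip_width: 0.0062
grasp_force: 0.0
clock: 12.17
eef_pos: [0.5392, -0.1082, 0.1256]
tool_rot: [0.08, 0.997, 0.0, -0.0]
ft_force: [0.8, -0.3, -0.4]
grip_width: 0.0003
grasp_force: 0.0
```

```bash
python3 -m pendant '[0,0,0.001,0,0,0,0, 0,0,0.002,0,0,0,0, 0,0,0.003,0,0,0,0, 0,0,0.004,0,0,0,0, 0,0,0.005,0,0,0,0, 0,0,0.006,0,0,0,0, 0,0,0.007,0,0,0,0, 0,0,0.008,0,0,0,0, 0,0,0.008,0,0,0,0, 0,0,0.008,0,0,0,0]'
```

```text
clock: 13.0
eef_pos: [0.5397, -0.1083, 0.1235]
tool_rot: [0.08, 0.997, -0.0, 0.001]
ft_force: [-2.7, 0.2, 9.2]
grip_width: 0.0
grasp_force: 4.5
```

Bow is seated (contact at the expected height). Now to the near thumb tab, fingers shut.

```bash
python3 -m pendant '[0,0,-0.03,0,0,0,0, 0,0,-0.05,0,0,0,0, 0.05,-0.04,-0.05,0,0,0,0, 0.1,-0.09,-0.05,0,0,0,0, 0.14,-0.13,-0.05,0,0,0,0, 0.14,-0.13,-0.02,0,0,0,0, 0.14,-0.13,0.02,0,0,0,0, 0.14,-0.13,0.05,0,0,0,0, 0.14,-0.13,0.06,0,0,0,0, 0.14,-0.13,0.06,0,0,0,0]'
python3 - <<'E'
from h import *
snap("wrist","wrist5"); c,T,o=snap("scene","scene5");snap("side","side5"); print(o["eef_pos"],o["ft_force"])
w=cv2.imread("pics/wrist5.png"); s=cv2.imread("pics/scene5.png")[90:240,210:350]
cv2.imwrite("pics/v5.png",np.hstack([cv2.resize(w,(480,360)),cv2.resize(s,(320,360),interpolation=cv2.INTER_CUBIC)]))
E
```

```text
clock: 13.83
eef_pos: [0.4588, -0.1609, 0.0907]
tool_rot: [0.08, 0.997, 0.0, -0.001]
ft_force: [0.3, -0.2, -0.1]
grip_width: 0.0004
grasp_force: 0.0
[ 0.45966209 -0.16114259  0.09169508] [-0.16226176 -0.41344131  1.22225498]
```

View pics/v5.png

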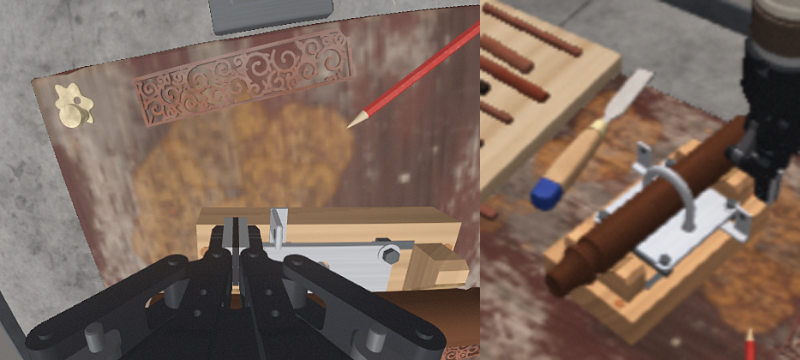

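The U-bolt straddles the leg, both ends in; shut fingers stand short (left, ~(235,220)) of the near tab (277,228). Descend and push.

```bash
python3 -m pendant '[0,0,0.015,0,0,0,0, 0,0,0.03,0,0,0,0, 0,0,0.043,0,0,0,0, 0,0,0.043,0,0,0,0, 0,0.008,0.043,0,0,0,0, 0,0.014,0.043,0,0,0,0, 0,0.02,0.043,0,0,0,0, 0,0.026,0.043,0,0,0,0, 0,0.03,0.043,0,0,0,0, 0,0.03,0.043,0,0,0,0]' && python3 -m pendant '[0,0.004,0,0,0,0,0, 0,0.008,0,0,0,0,0, 0,0.012,0,0,0,0,0, 0,0.016,0,0,0,0,0, 0,0.02,0,0,0,0,0, 0,0.022,0,0,0,0,0, 0,0.024,0,0,0,0,0, 0,0.026,0,0,0,0,0, 0,0.026,0,0,0,0,0, 0,0.026,0,0,0,0,0]'
```

```text
clock: 14.82
eef_pos: [0.4624, -0.1463, 0.0705]
tool_rot: [0.08, 0.997, -0.0, 0.0]
ft_force: [-0.7, -1.9, -0.1]
grip_width: -0.0003
grasp_force: 0.7
clock: 15.65
eef_pos: [0.4644, -0.1334, 0.0704]
tool_rot: [0.08, 0.997, 0.0, 0.0]
ft_force: [0.8, -0.7, 1.7]
grip_width: -0.0002
grasp_force: 0.8
```

```bash
python3 -m pendant '[0,0.003,0,0,0,0,0, 0,0.006,0,0,0,0,0, 0,0.009,0,0,0,0,0, 0,0.012,0,0,0,0,0, 0,0.014,0,0,0,0,0, 0,0.016,0,0,0,0,0, 0,0.018,0,0,0,0,0, 0,0.02,0,0,0,0,0, 0,0.022,0,0,0,0,0, 0,0.024,0,0,0,0,0]'
```

```text
clock: 16.48
eef_pos: [0.4653, -0.1274, 0.0706]
tool_rot: [0.082, 0.997, -0.007, -0.001]
ft_force: [-3.3, -22.8, 1.5]
grip_width: 0.0
grasp_force: 11.2
```

```bash
python3 - <<'E'
from h import *
o=bot.get_obs();d=o["eef_pos"]-[.5392,-.1082,0];print(d@[.16,.987,0],d@[.987,-.16,0],o["ft_force"]); snap("wrist","wrist6")
E
```

```text
-0.030722777968941666 -0.06984938383704607 [ -3.33830532 -22.75550312   1.50886162]
```

```bash
python3 -m pendant '[0,-0.02,0,0,0,0,0, 0,-0.04,0,0,0,0,0, 0,-0.04,0,0,0,0,0, 0,-0.04,-0.06,0,0,0,0, 0,-0.04,-0.14,0,0,0,0, 0,-0.04,-0.22,0,0,0,0, -0.04,-0.02,-0.3,0,0,0,0, -0.11,0,-0.34,0,0,0,0, -0.18,0.03,-0.34,0,0,0,0, -0.25,0.05,-0.34,0,0,0,0]' && python3 -m pendant '[0,0,0,0,0,0,0, 0,0,0,0,0,0,0, 0,0,0,0,0,0,0, 0,0,0,0,0,0,0, 0,0,0,0,0,0,0, 0,0,0,0,0,0,0, 0,0,0,0,0,0,0, 0,0,0,0,0,0,0, 0,0,0,0,0,0,0, 0,0,0,0,0,0,0]'
python3 - <<'E'
from h import *
c,T,o=snap("wrist","wrist7");snap("scene","scene7"); print(o["eef_pos"],o["ft_force"])
w=cv2.imread("pics/wrist7.png")[50:230,80:440]; s=cv2.imread("pics/scene7.png")[90:240,210:350]; t=cv2.imread("pics/wrist3.png")[50:230,80:440]
cv2.imwrite("pics/v7.png",np.hstack([cv2.resize(np.vstack([w,t]),(480,480),interpolation=cv2.INTER_CUBIC),cv2.resize(s,(320,480),interpolation=cv2.INTER_CUBIC)]))
E
```

```text
clock: 17.37
eef_pos: [0.5962, -0.1154, 0.2434]
tool_rot: [0.08, 0.997, 0.001, 0.003]
ft_force: [0.5, -0.9, 0.4]
grip_width: -0.0002
grasp_force: 0.0
clock: 18.2
eef_pos: [0.5935, -0.1171, 0.2406]
tool_rot: [0.08, 0.997, -0.0, 0.0]
ft_force: [0.8, 0.0, 0.5]
grip_width: -0.0002
grasp_force: 0.0
[ 0.59346535 -0.11709651  0.24056126] [0.77719903 0.04587607 0.45190917]
```

View pics/v7.png

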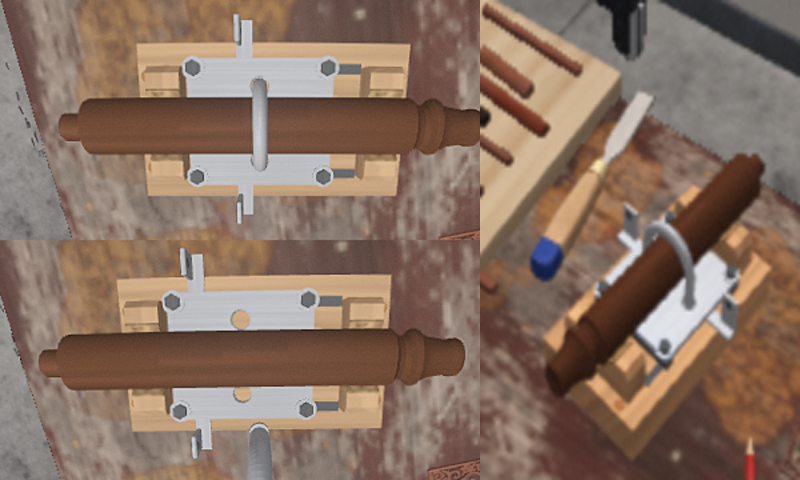

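```bash
python3 - <<'E'
from h import *
f=lambda u,v:(80+u/1.3333,50+v/1.3333); uy=np.array([.16,.987])
A=load("wrist3");B=load("wrist7")
for n,a,b,z in(("bolt1",(172,302-240),(192,67),.052),("bolt2",(309,300-240),(328,67),.052),("bolt3",(180,411-240),(196,177),.052),("bolt4",(306,410-240),(323,176),.052),("neartab",(183,21),(236,27),.066),("fartab",(194,203),(239,208),.066),("nearblade",(196,30),(246,35),.036),("farblade",(206,195),(248,200),.036)):
    p=onz(*A[:2],*f(*a),z)[:2]@uy;q=onz(*B[:2],*f(*b),z)[:2]@uy; c=np.array([.5392,-.1082])@uy
    print(n,np.round([(p-c)*1e3,(q-c)*1e3,(q-p)*1e3],1))
E
```

```text
bolt1 [-49.5 -49.8  -0.3]
bolt2 [50.3 49.4 -0.8]
bolt3 [-49.1 -50.3  -1.2]
bolt4 [49.4 49.2 -0.1]
neartab [-37.3 -16.5  20.8]
fartab [-37.3 -16.2  21.1]
nearblade [-33.1 -10.7  22.4]
farblade [-32.  -10.1  21.9]
```

Tabs now read -16.4 mm from the holes (home is -16), after a 22.8 N stop. I'll push once more to confirm it is hard against its stop.

```bash
python3 -m pendant '[0.07,-0.03,0,0,0,0,0, 0.14,-0.06,0,0,0,0,0, 0.2,-0.09,0,0,0,0,0, 0.25,-0.09,0.02,0,0,0,0, 0.25,-0.09,0.09,0,0,0,0, 0.25,-0.09,0.17,0,0,0,0, 0.25,-0.09,0.25,0,0,0,0, 0.25,-0.09,0.31,0,0,0,0, 0.25,-0.09,0.34,0,0,0,0, 0.25,-0.09,0.34,0,0,0,0]' && python3 -m pendant '[0,0.008,0,0,0,0,0, 0,0.016,0,0,0,0,0, 0,0.022,0,0,0,0,0, 0,0.026,0,0,0,0,0, 0,0.03,0,0,0,0,0, 0,0.034,0,0,0,0,0, 0,0.038,0,0,0,0,0, 0,0.042,0,0,0,0,0, 0,0.044,0,0,0,0,0, 0,0.044,0,0,0,0,0]'
python3 - <<'E'
from h import *
o=bot.get_obs();d=o["eef_pos"]-[.5392,-.1082,0];print(d@[.16,.987,0],d@[.987,-.16,0],o["ft_force"])
E
```

```text
clock: 19.13
eef_pos: [0.4597, -0.1405, 0.0666]
tool_rot: [0.08, 0.997, 0.001, -0.004]
ft_force: [-0.4, 0.7, -0.4]
grip_width: 0.0001
grasp_force: 0.0
clock: 19.97
eef_pos: [0.4666, -0.1274, 0.0722]
tool_rot: [0.083, 0.997, -0.009, 0.001]
ft_force: [-3.7, -22.6, 2.8]
grip_width: -0.0003
grasp_force: 11.9
-0.03057993555165766 -0.0686044229976236 [ -3.7230549  -22.58298885   2.82905269]
```

```bash
python3 -m pendant '[0,-0.02,0,0,0,0,0, 0,-0.04,0,0,0,0,0, 0,-0.04,0,0,0,0,0, 0,-0.04,-0.06,0,0,0,0, 0,-0.04,-0.14,0,0,0,0, 0,-0.04,-0.22,0,0,0,0, 0,-0.04,-0.28,0,0,0,0, 0,-0.04,-0.3,0,0,0,0, 0,-0.04,-0.3,0,0,0,0, 0,-0.04,-0.3,0,0,0,0]'
python3 -c "
from h import *
print(bot.get_obs()['ft_force']);print(bot.job_done())"
```

```text
clock: 20.8
eef_pos: [0.4633, -0.139, 0.22]
tool_rot: [0.08, 0.997, 0.0, 0.0]
ft_force: [0.5, 0.7, 0.1]
grip_width: -0.0001
grasp_force: 0.0
[0.49573279 0.66158482 0.09931922]
the job is handed in; nothing more can be done
None
```

The wide U-bolt is down over the leg with both ends through the plate and its bow seated, and the keeper is pushed home to a firm stop (tabs measured at 16.4 mm from the holes, 16 mm nominal); the job was handed in at 20.8 s, with no verdict shown.

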